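# Push the loaded jar carrier into its dock

## Task

Push the tall blue jar carrier leftward along the table into the dark steel docking frame with the yellow flared mouth, until it stands upright and square between the rails, fully home against the back stop. It is tall and tips easily, so push only against its low base with the fingertips or the outside of the fingers: do not lift or tip it and do not touch its jars or its upper tier. Leave the loose jar, tape roll, marker and tally counter where they are, and finish with the hand clear of everything.

Things in the scene. Friction and masses are not known exactly. Their poses are not given: they have to be found in the camera images.
- carrier: Rigid two-tier carrier with jars fixed in it, 0.75 to 1 kg, slides on the table (friction 0.5 to 0.7). 90 mm along x, 150 along y, 218 high; origin: centre of underside, z up. Its +x side enters the dock; push the opposite side (x = -45 mm). Base: blue box, flat upright walls up to 45 mm, the only part to push. Pushed 60 mm or more above the table it may tip.
- carrier_top: Upper part, fixed to the carrier, same origin and axes; not to be touched: end plates, all four jars, bar handle, and a shelf lip flush over the base's faces at 102 to 126 mm height. A hand upright over its fingers may strike this lip: lean the hand back some 40 degrees, away from the carrier, so that only the fingertips touch the base.
- carrier_rear (a point): Point in the middle of the carrier's rear base face (the face to push on), 25 mm above the table; 45 mm behind the carrier's origin.
- dock: Docking frame fixed at the table's left; its mouth faces right. Origin on the table, +x into the dock, z up: the carrier at home has the same position and axes. Straight rails 26 mm high, 170 mm apart inside (10 mm play a side), x = 0 to 60 mm; yellow flared guides widen the mouth to about 230 mm at x = -42 mm. Back stop 50 mm high; faces of its rubber bumpers at x = 45 mm.
- stray_jar: Filled glass jar with a gold cap, 66 mm across, 91 mm high, standing loose beyond the dock, farther from the robot; origin under its centre. Bystander.
- tape_roll: Roll of tan tape, 80 mm across, 24 mm high, lying flat on the table, right of the work; origin under its centre. Bystander.
- marker_red: Marker pen with a red cap, 138 x 19 x 19 mm, lying on the table to the right; its length is its y axis, origin under its middle. Bystander.
- tally_counter: Round hand tally counter, 76 x 50 x 22 mm, lying on the table to the right near the robot; origin under its middle. Bystander.

How it is judged:
At the end, for the whole second after the job is handed in: The carrier stands upright (within 0.04 rad) and at rest on the table in the dock: its centre within 8 mm of home along the dock and 12 mm across it, square to the dock within 0.08 rad (x of carrier in the frame of dock between -0.008 and 0.008 m and y of carrier in the frame of dock between -0.012 and 0.012 m and angle between the x axis of carrier and the x axis of dock, either way round below 0.08 rad and angle between carrier's own z axis and vertical below 0.04 rad and height (world z) of carrier below 0.006 m and linear speed of carrier below 0.01 m/s and angular speed of carrier below 0.05 rad/s); the robot touches nothing.
It fails at once if the carrier is tipped by more than 0.12 rad (angle between carrier's own z axis and vertical above 0.12 rad).
It fails at once if the carrier is lifted by more than 12 mm (height (world z) of carrier above 0.012 m).
It fails at once if the hand or arm pushes on the carrier's upper part (over 1 N) (contact force between any of the fingers, the arm and carrier_top above 1 N).
It fails at once if the loose jar, tape roll, marker or tally counter is moved by more than 15 mm (distance of any of stray_jar, tape_roll, marker_red, tally_counter from where it was at the start of the episode above 0.015 m).
It also fails if it takes over 45 s, if anything falls off the work surface, if the arm or the gripper's body presses on something with over 40 N, if the wrist force passes 120 N, or if a joint passes its speed limit or range.

## Robot

A 6-joint arm with a two-finger parallel gripper is mounted at the origin on a cart in front of the work surface, level with it; the furniture and walls round the work are solid. World frame = base frame: x ahead of the robot, y to its left, z up, the work surface at z = 0. Lengths are in m, angles in rad, forces in N, time in s.
With the tool pointing down it reaches from about 0.275 to 0.825 m from the base axis. Payload 4.9 kg.
Tool frame: the origin (TCP) lies midway between the tips of the shut fingers; the grasp point (between the pads) lies 19 mm behind it (grip_point_offset is the distance from the TCP to the grasp point, in m); z points along the fingers, x is the direction in which the jaws open and shut, and the axes are right-handed (so a half turn about z gives the same grasp; the last joint's range is limited). The gripper opens to 85 mm and grips with 20 to 120 N. Pads are 22 mm wide; open, the fingers measure 114 mm over their backs; the gripper's body (76 mm by 85 mm) begins 54 mm behind the grasp point. The pads swing forward as they close: fully open they stand 13 mm farther back than shut.
Start: joints at [1.176, 0.326, -0.193, 1.052, 0, 1.437], TCP at [0.142, 0.531, 0.231] pointing down, gripper open.
Joint ranges: [-2.65, 2.65], [-0.97, 1.79], [-1.3, 1.35], [-1.93, 2.1], [-1.47, 1.37], [-3.14, 3.14]. Speed limits (rad/s): [2.57, 2.57, 3.14, 3.14, 3.14, 3.14].

## Interface

Orientations are given as a rotation vector (axis times angle).
In Python, from cell import * gives the robot as it stands. Calls block until the motion is done:
- movep(position, orientation): joint-space move of the TCP to a pose.
- move_l(position, velocity=0.15, rot=None, until_force=None): straight line of the TCP; rot=None keeps the orientation; velocity is the mean speed in m/s. With until_force (N) it stops when the force on the tool has changed by that much, and returns True; else False.
- set_joints(angles): joint-space move.
- let_go() and grab(newtons=None): open the fingers fully, or close them until they stop; newtons is the grip in N (None keeps the last).
- sleep(seconds).
- ik(position, orientation): joint angles nearest the present ones, or None.
- get_state(): the state.
- grab_frame(name): name is "scene" or "side" or "wrist"; returns a dict with "img" (400x640x3 uint8, red, green, blue), "fx", "fy", "cx", "cy" (pixels), "k1" (the pictures are not rectified: a ray, as slopes to the right and down, at radius r is drawn at 1 + k1 r^2 times it, then the intrinsics apply), "cam_to_world" (4x4, takes a point from camera to world coordinates); the wrist camera has in their place "T_tool_cam" (4x4, takes a point from camera to tool coordinates, whose origin is the TCP and whose axes are the tool frame's). Camera axes: x right, y down, z forward; pixel columns grow to the right and rows downward; lengths in m; the calibration is good to about 2 mm. A picture is of the moment at which its call begins: read the wrist's pose just before it. There is no depth.
A pose or a line that the arm cannot do raises MotionError and nothing moves.
- sign_off(): hands the job in, once; it reports no verdict.
Trained networks look in the newest picture that a camera, given by its name, has taken for a name from the list of things; names that differ only in an ending like _2 or _b are one class to them, and where a whole thing is asked for, a point or a joint stands for the part that bears it (a point fixed in the world has none). Each returns a list of dicts, best first, with "score" (0 to 1); they miss things now and then, are a little off and sometimes report something else, mostly with a low value. They report only what shows in the picture. A call takes as long as a camera call.
- spot_in(camera, name): "centre" ([column, row] in pixels, amid what is visible of it).
- silhouettes(camera, name): "mask" (400x640 bool, what is visible of it) and "centre" ([column, row] in pixels, amid what is visible of it).
- tip_of(camera, name): "centre" ([column, row] in pixels: a listed point, or the origin of a listed thing).
The state is a dict: "clock": time; "q": joint angles; "joint_velocities": joint speeds; "tau": joint torques, N m; "position": TCP position; "eef_rot": TCP orientation; "contact_force": force on the tool from outside, world axes, zero at the start; "wrist_torque": the same for the moment, N m; "finger_gap": opening from 0.0 (shut) to 1.0 (fully open).
Only numpy, scipy, OpenCV 4.12 (cv2) and the standard library are available. Lean on these libraries where they do the work, as an engineer would, in place of code of your own. Each camera call takes 0.05 s, during which the arm holds its last target.

## Working session

There is one attempt and no reset: what is moved stays moved. The work goes in short steps, each a Python script; the robot and the scene stay as the last script left them, time stands still between calls to the robot, and variables do not carry over. Pictures are saved under pics/ and viewed, and the job is handed in when it is done.

```bash
mkdir -p pics; ls
python3 - <<'E'
from cell import *
import cv2
for n in ("scene","side","wrist"):
    f=grab_frame(n); cv2.imwrite(f"pics/{n}0.png",f["img"][:,:,::-1])
    print(n,f["fx"],f["fy"],f["cx"],f["cy"],f["k1"]); print(f.get("cam_to_world",f.get("T_tool_cam")))
    for t in ("carrier","carrier_rear","dock","stray_jar","tape_roll"):
        r=tip_of(n,t); print(t,[(d["centre"],d["score"]) for d in r[:2]])
print(get_state())
E
```

```text
pics
scene 450.2457224654162 450.2457224654162 318.6228572410462 195.79811970948566 -0.09432208814544954
[[-0.89473019  0.26255207 -0.36128147  0.9553145 ]
 [ 0.44657897  0.53503954 -0.71714707  0.91461263]
 [ 0.00501142 -0.80299384 -0.59596626  0.7131653 ]
 [ 0.          0.          0.          1.        ]]
carrier [([375.1, 217.9], 0.68)]
carrier_rear [([371.4, 199.0], 0.88)]
dock [([393.7, 255.8], 0.85), ([301.6, 306.3], 0.47)]
stray_jar [([377.1, 213.0], 0.75), ([303.2, 309.2], 0.73)]
tape_roll [([278.8, 202.8], 0.62)]
side 476.85419324673427 476.85419324673427 315.53805794710945 205.62668614207047 -0.009733216754587132
[[ 0.1043814   0.88230525 -0.45895747  1.07119537]
 [ 0.99452738 -0.09466713  0.04419768  0.07691581]
 [-0.00445234 -0.46105919 -0.88735822  1.04387482]
 [ 0.          0.          0.          1.        ]]
carrier [([341.4, 170.8], 0.79), ([219.4, 246.0], 0.55)]
carrier_rear []
dock []
stray_jar [([432.1, 264.2], 0.64)]
tape_roll [([281.4, 248.0], 0.88)]
wrist 339.4814986153611 339.4814986153611 320.36958208611793 200.7397081491257 -0.07335798258940054
[[ 9.9999921
[... 282 characters left out ...]
]
dock []
stray_jar []
tape_roll []
{'clock': 0.9, 'q': array([ 1.17577861e+00,  3.26160718e-01, -1.92615146e-01,  1.05201303e+00,
       -2.37723967e-05,  1.43661739e+00]), 'joint_velocities': array([ 0.00017324,  0.00107133, -0.00018383, -0.00087719, -0.0026737 ,
       -0.00077264]), 'tau': array([ 8.55097096e-04, -4.43311286e+01,  2.62762678e+01,  9.59892714e-04,
       -1.73486214e-04, -1.45072255e-05]), 'position': array([0.14182675, 0.5314043 , 0.23129649]), 'eef_rot': array([2.49146075e+00, 1.91366700e+00, 2.87079903e-05]), 'contact_force': array([-0.04284624,  0.84808154,  0.12961453]), 'wrist_torque': array([-0.03175174, -0.01207097,  0.01480702]), 'finger_gap': 1.0025318552351776}
```

View pics/scene0.png

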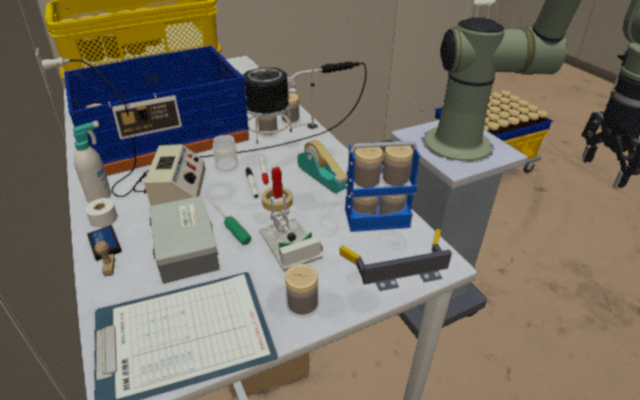

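View pics/side0.png

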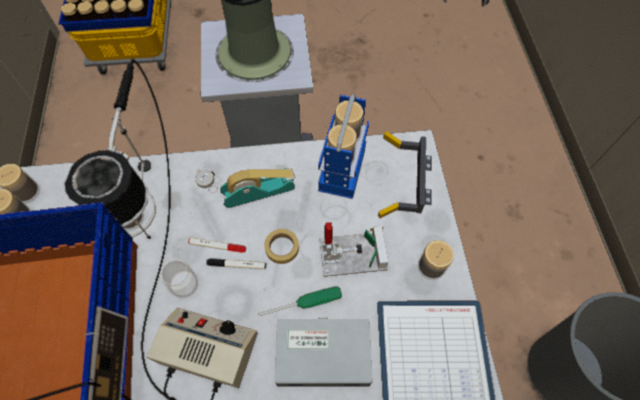

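View pics/wrist0.png

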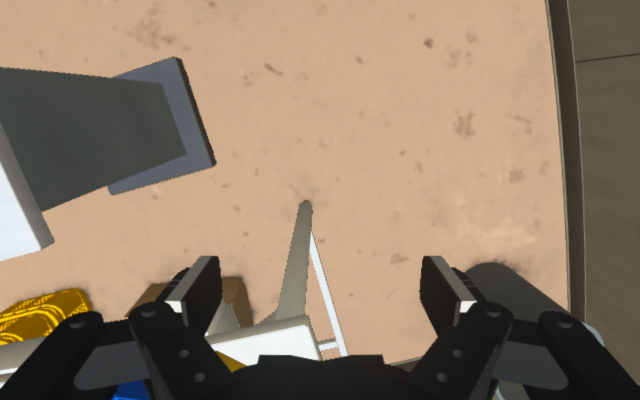

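The scene view shows the carrier at about (380,190) with the dock at (400,265). The side view shows the carrier at (342,150) and the dock at (410,175), with a teal tape dispenser just behind the carrier at (258,187). I'll zoom in to measure.

```bash
cat > h.py <<'E'
from cell import *
import cv2, numpy as np
from scipy.spatial.transform import Rotation as R
def ray(f,px):
    K=np.array([[f["fx"],0,f["cx"]],[0,f["fy"],f["cy"]],[0,0,1]])
    u=cv2.undistortPoints(np.array([[px]],float),K,np.array([f["k1"],0,0,0,0]))[0,0]
    T=f["cam_to_world"]; return T[:3,3],T[:3,:3]@np.array([u[0],u[1],1])
def onplane(f,px,z=0.):
    o,d=ray(f,px); return o+d*(z-o[2])/d[2]
def proj(f,P):
    K=np.array([[f["fx"],0,f["cx"]],[0,f["fy"],f["cy"]],[0,0,1]])
    W=np.linalg.inv(f["cam_to_world"])
    return cv2.projectPoints(np.array(P,float).reshape(-1,1,3),cv2.Rodrigues(W[:3,:3])[0],W[:3,3],K,np.array([f["k1"],0,0,0,0]))[0][:,0]
def crop(f,box,s,name):
    x0,y0,x1,y1=box
    cv2.imwrite("pics/"+name,cv2.resize(np.ascontiguousarray(f["img"][y0:y1,x0:x1,::-1]),None,fx=s,fy=s,interpolation=cv2.INTER_CUBIC))
E
python3 - <<'E'
from h import *
f=grab_frame("side"); crop(f,(290,85,450,225),5,"side_c.png")
f=grab_frame("scene"); crop(f,(320,135,460,295),5,"scene_c.png") if 0 else crop(f,(320,135,470,295),3.7,"scene_c.png")
E
```

```text
(no output)
```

View pics/side_c.png

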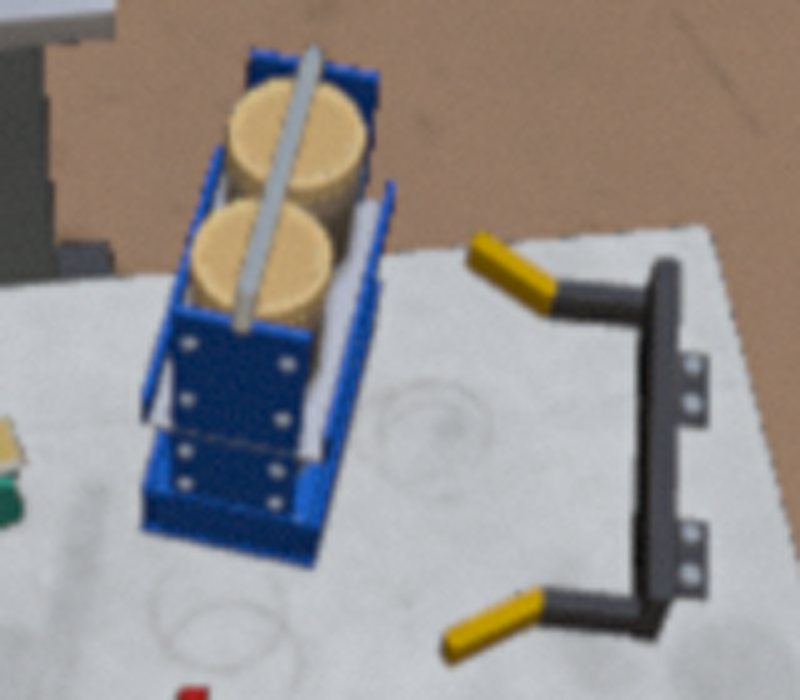

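View pics/scene_c.png

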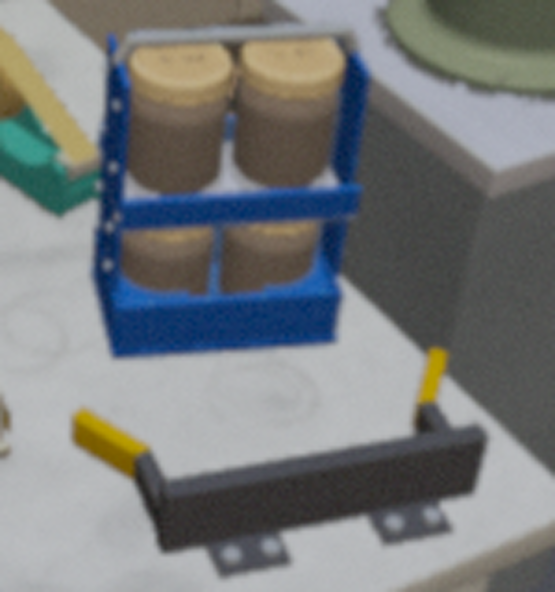

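```bash
cat > fit.py <<'E'
from h import *
from scipy.optimize import least_squares
fs=grab_frame("side"); fc=grab_frame("scene")
S=lambda x,y:np.array([290+x/5,85+y/5]); C=lambda x,y:np.array([320+x/3.7,135+y/3.7])
a=onplane(fc,C(113,356)); b=onplane(fc,C(336,341)); print("front corners scene",a,b,np.linalg.norm(a-b))
c=onplane(fs,S(145,530)); d=onplane(fs,S(313,567)); print("far end corners side rear,front",c,d,np.linalg.norm(c-d))
print("dock rail near",onplane(fs,S(545,590),.026),"far",onplane(fs,S(552,314),0))
print("stop top inner",onplane(fs,S(652,265),.05),onplane(fs,S(640,598),.05))
for n,p,z in (("y1 tip",S(445,660),0),("y2 tip",S(472,265),0)): print(n,onplane(fs,p,z))
print("scene stop outer bottom",onplane(fc,C(165,550)),onplane(fc,C(475,490)))
print("scene stop outer top",onplane(fc,C(160,487),.05),onplane(fc,C(487,432),.05))
print("table edge",onplane(fs,S(0,285)),onplane(fs,S(705,228)))
for p,z in (((292,170),.06),((258,180),.08),((225,205),.0),((290,195),0)): print("dispenser",onplane(fs,p,z))
E
python3 fit.py
```

```text
front corners scene [0.51789642 0.2182486  0.        ] [0.37817977 0.27073351 0.        ] 0.14924948865315907
far end corners side rear,front [0.49111521 0.14185167 0.        ] [0.52098002 0.2226236  0.        ] 0.08611626803469177
dock rail near [0.55910248 0.32844243 0.026     ] far [0.3845528 0.3688633 0.       ]
stop top inner [0.39340179 0.41083528 0.05      ] [0.58012912 0.36611288 0.05      ]
y1 tip [0.57882093 0.27933816 0.        ]
y2 tip [0.34905791 0.33237352 0.        ]
scene stop outer bottom [0.57489242 0.37801801 0.        ] [0.38404272 0.42077809 0.        ]
scene stop outer top [0.57992088 0.37439262 0.05      ] [0.38754058 0.42171801 0.05      ]
table edge [0.33493633 0.08141551 0.        ] [0.33855203 0.46090816 0.        ]
dispenser [0.45961584 0.0794268  0.06      ]
dispenser [ 0.49090783 -0.0021762   0.08      ]
dispenser [ 0.50567269 -0.09343334  0.        ]
dispenser [0.4947475  0.06863414 0.        ]
```

Run:
```python
from h import *
f=grab_frame("side"); crop(f,(200,130,360,230),5,"side_d.png")
f=grab_frame("scene"); crop(f,(280,120,430,240),5,"scene_d.png")
```

```text
(no output)
```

View pics/side_d.png

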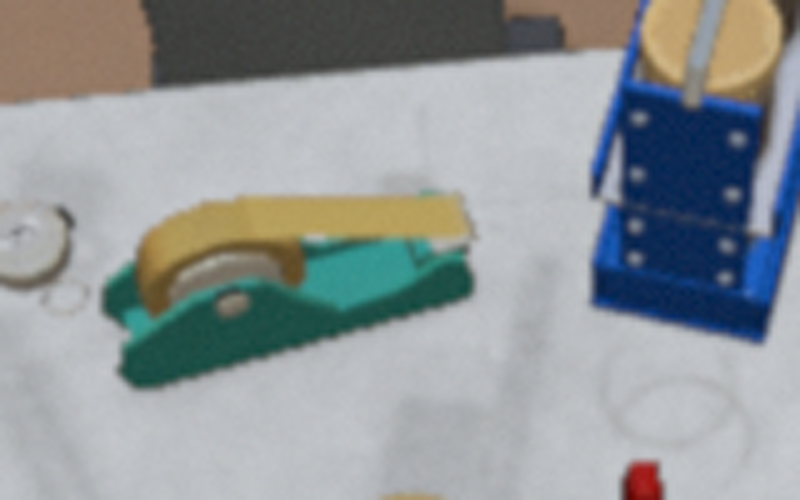

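View pics/scene_d.png

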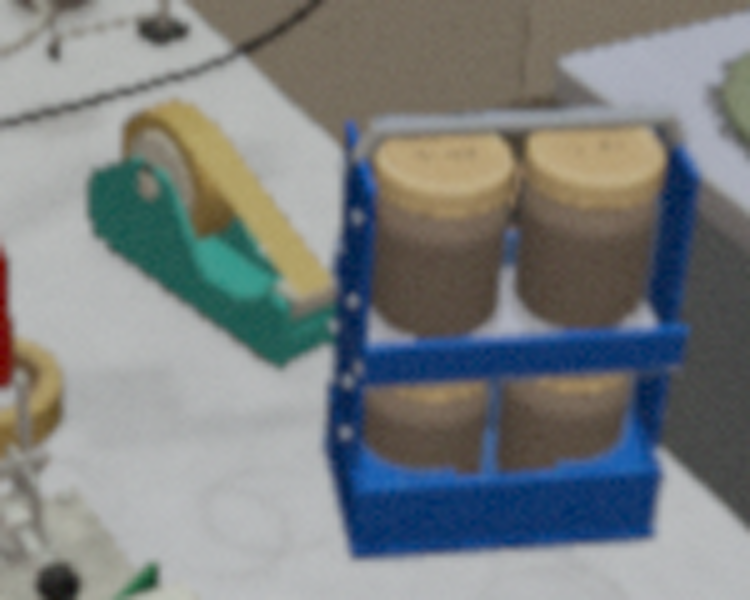

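Run:
```python
from h import *
fs=grab_frame("side"); fc=grab_frame("scene")
print("side end near",onplane(fs,(294,188.4)),"back",onplane(fs,(229,207)),onplane(fs,(224.5,204)))
print("scene end",onplane(fc,(336.4,193)),onplane(fc,(346.5,188)))
print("tape tip heights", [onplane(fs,(293,170),z)[:2].round(3) for z in (.02,.04,.06)],[onplane(fc,(345,177),z)[:2].round(3) for z in (.02,.04,.06)])
print("tape top", [onplane(fs,(247,170),z)[:2].round(3) for z in (.06,.08,.1)],[onplane(fc,(313,140),z)[:2].round(3) for z in (.06,.08,.1)])
# candidate poses
th=np.radians(69.75); n=np.array([np.cos(th),np.sin(th),0]); yv=np.array([-n[1],n[0],0])
lean=np.radians(40); z=np.sin(lean)*n+np.cos(lean)*np.array([0,0,-1])
for sgn in(1,-1):
    x=sgn*yv; Rm=np.c_[x,np.cross(z,x),z]; rv=R.from_matrix(Rm).as_rotvec()
    for back in (.0,.05,.1,.15):
      for off in (0,.015):
        for h in (.02,.12):
          p=np.array([.4175,.161,0])-back*n+off*yv; p[2]=h
          q=ik(p,rv); print(sgn,back,off,h,None if q is None else np.round(q,2))
```

```text
side end near [0.47695196 0.08014932 0.        ] back [ 0.51231117 -0.08370399  0.        ] [ 0.50273899 -0.09461759  0.        ]
scene end [0.47456668 0.06617207 0.        ] [0.4388995  0.05799888 0.        ]
tape tip heights [array([0.435, 0.082]), array([0.447, 0.082]), array([0.46 , 0.082])] [array([0.432, 0.035]), array([0.447, 0.06 ]), array([0.462, 0.086])]
tape top [array([ 0.448, -0.029]), array([ 0.461, -0.027]), array([ 0.473, -0.025])] [array([ 0.452, -0.124]), array([ 0.467, -0.092]), array([ 0.483, -0.06 ])]
1 0.0 0 0.02 [-0.27  0.47 -1.02  0.02  0.7  -1.47]
1 0.0 0 0.12 [-0.27  0.21 -0.94  0.35  0.7  -1.47]
1 0.0 0.015 0.02 [-0.27  0.46 -1.05 -0.01  0.7  -1.46]
1 0.0 0.015 0.12 [-0.27  0.19 -0.97  0.34  0.7  -1.46]
1 0.05 0 0.02 [-0.42  0.47 -1.01  0.15  0.7  -1.66]
1 0.05 0 0.12 [-0.42  0.22 -0.93  0.48  0.7  -1.66]
1 0.05 0.015 0.02 [-0.43  0.46 -1.05  0.13  0.7  -1.67]
1 0.05 0.015 0.12 [-0.43  0.2  -0.96  0.47  0.7  -1.67]
1 0.1 0 0.02 [-0.57  0.48 -0.98  0.28  0.68 -1.85]
1 0.1 0 0.12 [-0.57  0.24 -0.91  0.61  0.68 -1.85]
1 0.1 0.015 0.02 [-0.58  0.47 -1.02  0.27 
[... 455 characters left out ...]
5 0.12 [-0.27  0.19 -0.97  0.34  0.7   1.68]
-1 0.05 0 0.02 [-0.42  0.47 -1.01  0.15  0.7   1.48]
-1 0.05 0 0.12 [-0.42  0.22 -0.93  0.48  0.7   1.48]
-1 0.05 0.015 0.02 [-0.43  0.46 -1.05  0.13  0.7   1.48]
-1 0.05 0.015 0.12 [-0.43  0.2  -0.96  0.47  0.7   1.48]
-1 0.1 0 0.02 [-0.57  0.48 -0.98  0.28  0.68  1.29]
-1 0.1 0 0.12 [-0.57  0.24 -0.91  0.61  0.68  1.29]
-1 0.1 0.015 0.02 [-0.58  0.47 -1.02  0.27  0.68  1.27]
-1 0.1 0.015 0.12 [-0.58  0.22 -0.94  0.6   0.68  1.27]
-1 0.15 0 0.02 [-0.72  0.51 -0.95  0.41  0.64  1.11]
-1 0.15 0 0.12 [-0.72  0.27 -0.87  0.72  0.64  1.11]
-1 0.15 0.015 0.02 [-0.74  0.5  -0.98  0.4   0.64  1.09]
-1 0.15 0.015 0.12 [-0.74  0.25 -0.9   0.72  0.64  1.09]
```

```bash
cat >> h.py <<'E'
def rotv(yaw,lean=40):
    th=np.radians(yaw); n=np.array([np.cos(th),np.sin(th),0]); yv=np.array([-n[1],n[0],0])
    a=np.radians(lean); z=np.sin(a)*n-np.cos(a)*np.array([0,0,1]); x=-yv
    return R.from_matrix(np.c_[x,np.cross(z,x),z]).as_rotvec(),n,yv
def rep():
    s=get_state(); print("t",round(s["clock"],2),"p",s["position"].round(4),"F",s["contact_force"].round(1),"q",s["q"].round(2))
E
python3 - <<'E'
from h import *
move_l([.142,.531,.42],.3); rep()
rv,n,yv=rotv(69.75)
rear=np.array([.4175,.161,0])
P=rear-.045*n+.012*yv
print(ik([P[0],P[1],.40],rv))
movep([P[0],P[1],.40],rv); rep()
move_l([P[0],P[1],.13],.2); rep()
for c in("side","scene","wrist"):
    f=grab_frame(c); cv2.imwrite(f"pics/{c}1.png",f["img"][:,:,::-1])
E
```

```text
t 2.08 p [0.1419 0.5307 0.4187] F [-0.4 -0.6 -0.7] q [ 1.18  0.28  0.22  1.51 -0.    1.44]
[-0.40990257 -0.14383934 -0.46897887  1.29298305  0.69679476  1.49713062]
t 3.84 p [0.3906 0.1234 0.3999] F [-0.8 -0.7  0.5] q [-0.41 -0.14 -0.47  1.29  0.7   1.5 ]
t 5.34 p [0.3911 0.1229 0.1305] F [-0.8 -0.6  0.1] q [-0.41  0.18 -0.94  0.5   0.7   1.5 ]
```

View pics/side1.png

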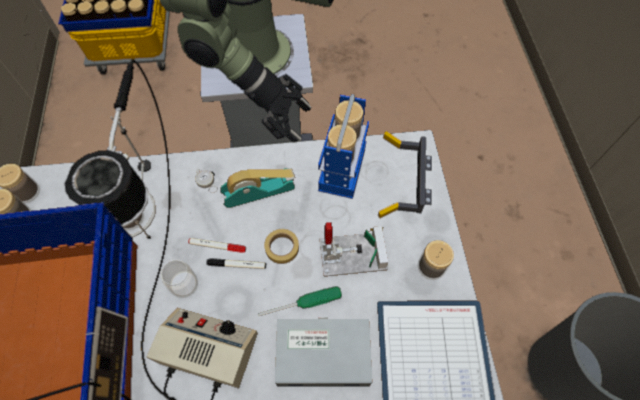

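View pics/wrist1.png

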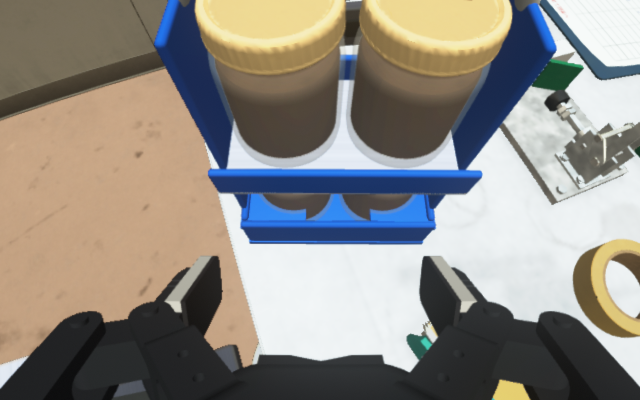

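View pics/scene1.png

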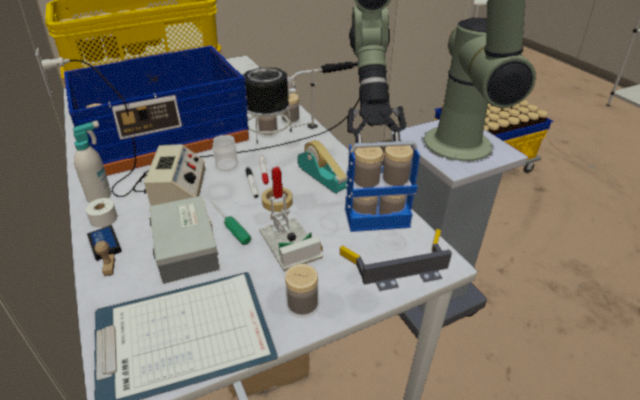

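The wrist view shows the hand square to the carrier. The rear base's bottom edge is level, from (249,243) to (422,243), and the fingers are clear of the dispenser. I'll locate that edge in world coordinates, then descend.

Run:
```python
from h import *
s=get_state(); T=np.eye(4); T[:3,:3]=R.from_rotvec(s["eef_rot"]).as_matrix(); T[:3,3]=s["position"]
f=grab_frame("wrist"); f["cam_to_world"]=T@f["T_tool_cam"]
a=onplane(f,(249,243)); b=onplane(f,(423,243.5)); print(a,b,np.linalg.norm(a-b),(a+b)/2, np.degrees(np.arctan2(*(b-a)[[0,1]]))) 
rv,n,yv=rotv(69.75)
p=s["position"].copy(); p[2]=.011
print(move_l(p,.12,rv,until_force=6)); rep()
f=grab_frame("wrist");cv2.imwrite("pics/wrist2.png",f["img"][:,:,::-1])
f=grab_frame("side"); crop(f,(220,60,440,220),3.6,"side2.png")
f=grab_frame("scene"); crop(f,(300,80,460,240),3.6,"scene2.png")
```

```text
[ 3.49123047e-01  1.88317251e-01 -5.55111512e-17] [0.4914619  0.13545498 0.        ] 0.15183796565880925 [ 4.20292471e-01  1.61886115e-01 -2.77555756e-17] 110.37415586513293
False
t 6.68 p [0.3914 0.1227 0.0113] F [0.2 0.2 1. ] q [-0.41  0.49 -1.04  0.09  0.7   1.5 ]
```

View pics/wrist2.png

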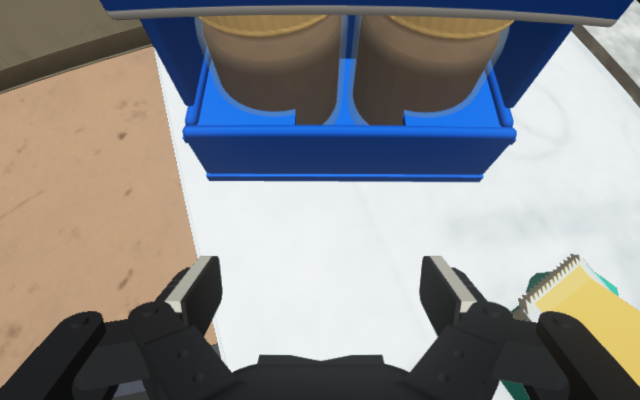

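View pics/side2.png

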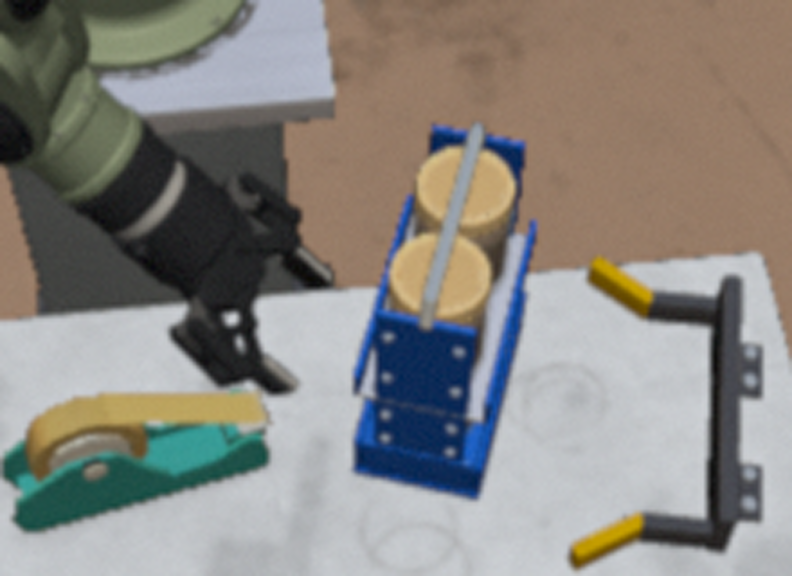

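The side and wrist views show the hand low behind the base and clear of the dispenser. The carrier is at about (0.436, 0.204) with yaw 69.7°; the dock is at about (0.472, 0.349) with yaw 77°. Next I'll make contact and push part way while turning the carrier by 7°.

Run:
```python
from h import *
rv,n,yv=rotv(69.7)
p=get_state()["position"].copy(); p[2]=.011
print("contact",move_l(p+.055*n,.04,rv,until_force=3)); rep()
t=get_state()["position"]; c0=np.array([.436,.204,0]); d=t-c0; g=-(d@n); off=d@yv; print("behind centre",g,"off",off)
open("g.txt","w").write(f"{g} {off}")
home=np.array([.4718,.3487,0]); rh,nh,yh=rotv(77)
def tcp(c,yaw):
    r,nn,yy=rotv(yaw); q=c-g*nn+off*yy; q[2]=.011; return q,r
# push to x=-0.05 in dock, yaw 77
for k,(s,yaw) in enumerate(((.33,73.0),(.66,77))):
    q,r=tcp(c0+s*(home-c0),yaw); move_l(q,.05,r); rep()
f=grab_frame("wrist");cv2.imwrite("pics/wrist3.png",f["img"][:,:,::-1])
f=grab_frame("side"); crop(f,(290,85,450,225),5,"side3.png")
f=grab_frame("scene"); crop(f,(320,135,470,295),3.7,"scene3.png")
```

```text
contact True
t 7.97 p [0.4087 0.1695 0.0107] F [-0.6  0.2  0.1] q [-0.26  0.49 -1.05 -0.05  0.69  1.7 ]
behind centre 0.04182508267459687 off 0.01368545133893569
t 9.08 p [0.4227 0.215  0.0106] F [-0.7 -5.2  0.5] q [-0.12  0.5  -1.01 -0.08  0.68  1.8 ]
t 10.2 p [0.4366 0.2614 0.0106] F [-1.2 -4.8 -0.6] q [-0.01  0.53 -0.93 -0.07  0.68  1.86]
```

View pics/wrist3.png

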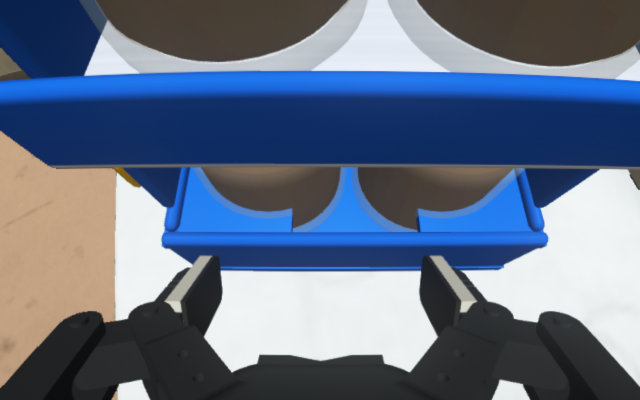

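View pics/side3.png

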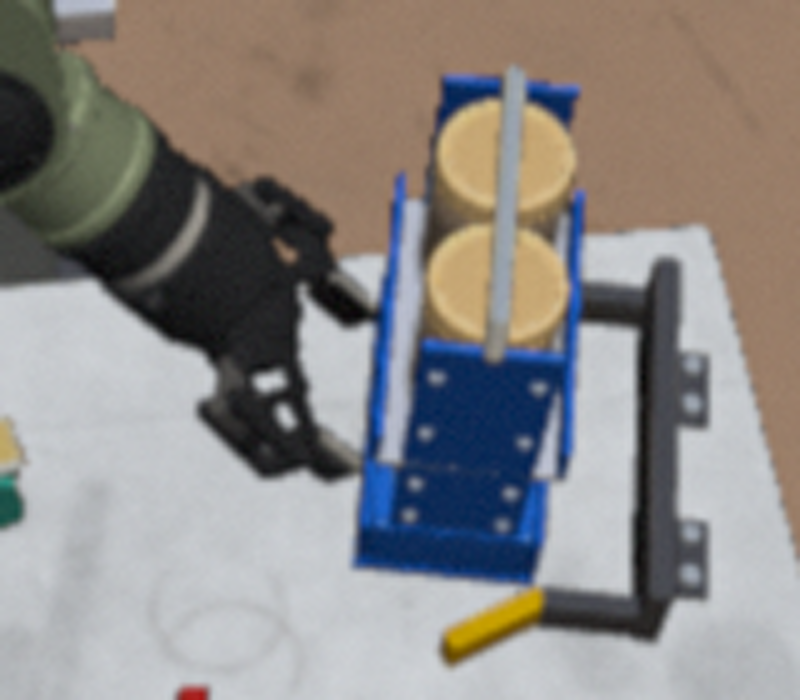

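View pics/scene3.png

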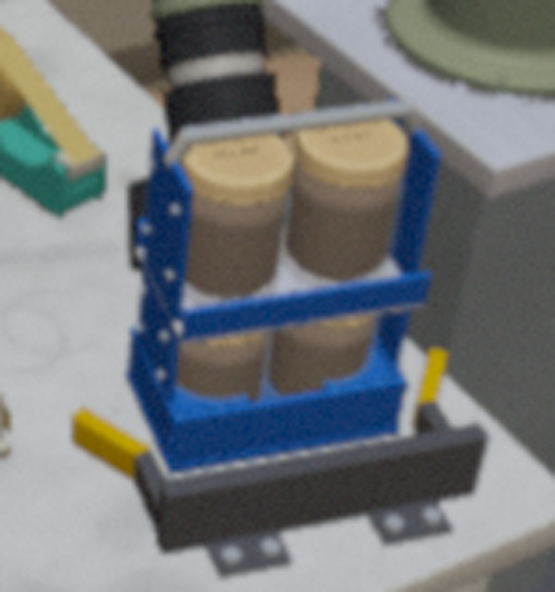

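Run:
```python
from h import *
fs=grab_frame("side")
S=lambda x,y:np.array([290+x/5,85+y/5])
a=onplane(fs,S(357,565));b=onplane(fs,S(533,580)); d=(b-a)[:2]
print("side",a,b,np.linalg.norm(d),np.degrees(np.arctan2(d[1],d[0])))
s=get_state(); T=np.eye(4); T[:3,:3]=R.from_rotvec(s["eef_rot"]).as_matrix(); T[:3,3]=s["position"]
f=grab_frame("wrist"); f["cam_to_world"]=T@f["T_tool_cam"]
l=onplane(f,(163,234),.045); r=onplane(f,(547,234),.045); e=(r-l)[:2]
l=onplane(f,(163,234),.045); print("wrist top rear edge",l,r,np.linalg.norm(e),np.degrees(np.arctan2(e[0],-e[1])), (l+r)/2)
h=np.array([.4718,.3487]); 
rh,n,y=rotv(77); n=n[:2];y=y[:2]
m=((l+r)/2)[:2]+.045*n; print("wrist centre in dock",(m-h)@n,(m-h)@y)
m=((a+b)/2)[:2]+.075*y; print("side centre in dock",(m-h)@n,(m-h)@y)
```

```text
side [0.52219587 0.24453404 0.        ] [0.53986513 0.32998952 0.        ] 0.08726306140540314 78.31782123605002
wrist top rear edge [0.37926985 0.27537556 0.045     ] [0.5206817  0.24254383 0.045     ] 0.14517311752978662 76.92915346273095 [0.44997578 0.2589597  0.045     ]
wrist centre in dock -0.04734964830819286 0.0010776942310519579
side centre in dock -0.0465395963906267 0.0034669857980730474
```

Carrier is in the dock mouth: x about -47 mm, y about +1 to 3 mm, yaw about 77°. I'll push the rest straight until it reaches the bumpers.

Run:
```python
from h import *
r,n,y=rotv(77)
p=get_state()["position"].copy(); p[2]=.011
print(move_l(p+.035*n-.001*y,.04,r,until_force=14)); rep()
p1=get_state()["position"]
q=p+.062*n-.001*y
print(move_l(q,.02,r,until_force=9)); rep()
print("travel",(get_state()["position"]-p)@n)
f=grab_frame("wrist");cv2.imwrite("pics/wrist4.png",f["img"][:,:,::-1])
f=grab_frame("side"); crop(f,(290,85,450,225),5,"side4.png")
f=grab_frame("scene"); crop(f,(320,135,470,295),3.7,"scene4.png")
```

```text
False
t 11.47 p [0.4449 0.2954 0.0108] F [-2.1 -3.1 -1.3] q [ 0.08  0.54 -0.91 -0.13  0.66  1.96]
True
t 12.15 p [0.4476 0.304  0.0103] F [ 0.  -2.9  2.2] q [ 0.1   0.54 -0.91 -0.14  0.65  1.99]
travel 0.04394178975507287
```

View pics/side4.png

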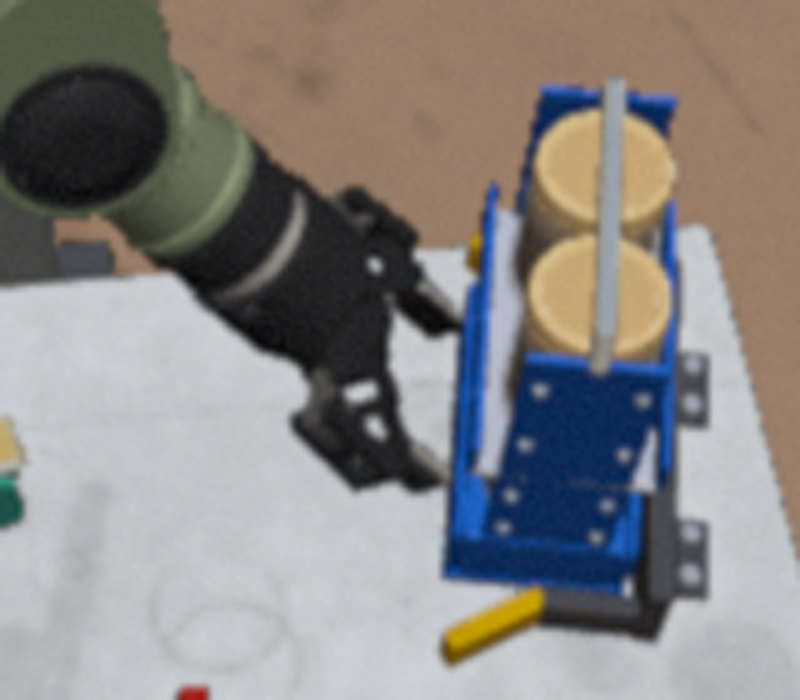

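View pics/scene4.png

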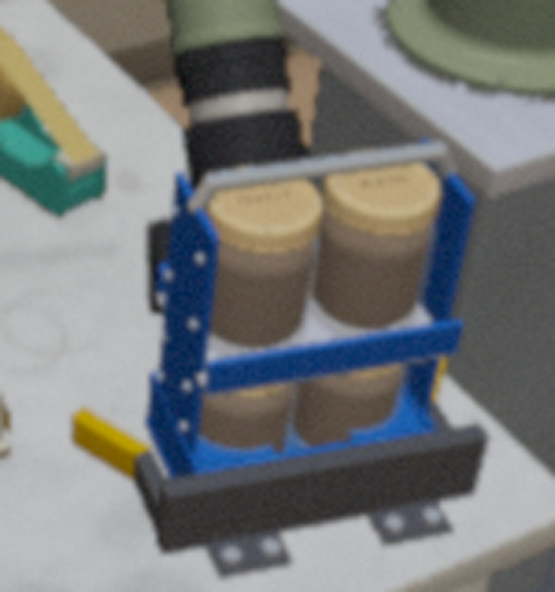

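View pics/wrist4.png

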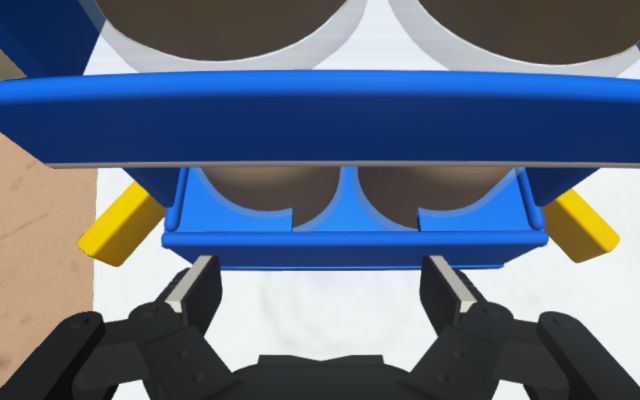

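The side view shows the carrier between the rails and close to the stop (front corner at about (630,590)). A short firmer push will show whether it is seated on both bumpers.

Run:
```python
from h import *
r,n,y=rotv(77)
p=get_state()["position"].copy(); p[2]=.011
for F in (14,18):
    p0=get_state()["position"]
    print(move_l(p0*[1,1,0]+[0,0,.011]+.02*n,.012,r,until_force=F)); rep()
    print("travel",(get_state()["position"]-p0)@n)
f=grab_frame("wrist");cv2.imwrite("pics/wrist5.png",f["img"][:,:,::-1])
f=grab_frame("side"); crop(f,(290,85,450,225),5,"side5.png")
```

```text
True
t 12.79 p [0.4463 0.3041 0.0088] F [-0.1 -1.5  1.4] q [ 0.1   0.54 -0.91 -0.14  0.65  1.99]
travel -7.193128871409614e-05
True
t 13.28 p [0.4461 0.3041 0.0082] F [-0.5 -3.1  1.8] q [ 0.1   0.54 -0.91 -0.14  0.64  2.  ]
travel -8.158605287595752e-05
```

View pics/side5.png

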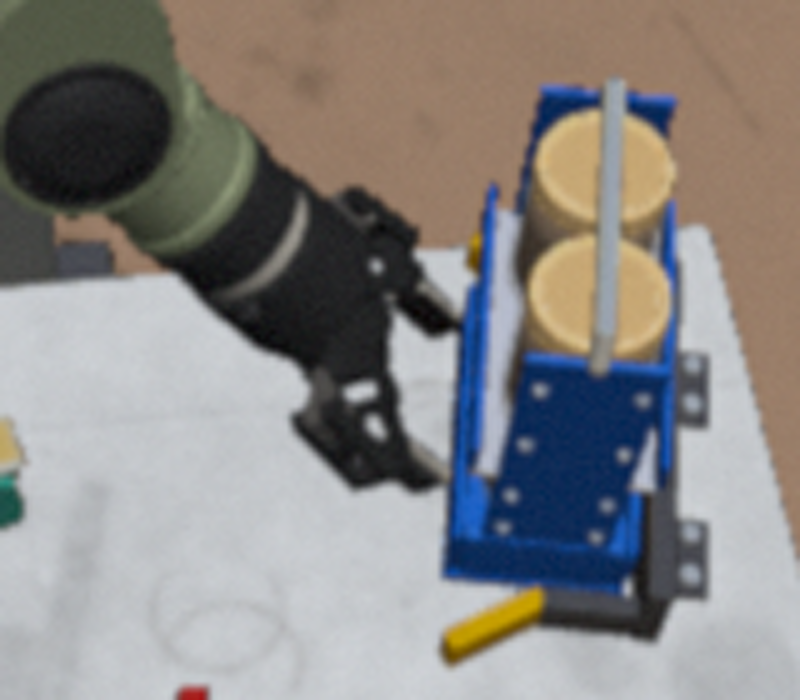

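View pics/wrist5.png

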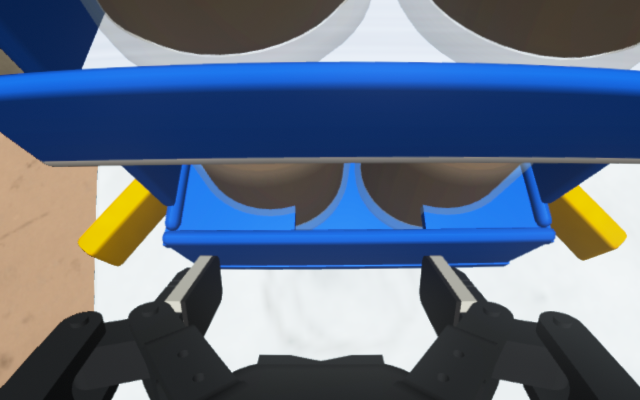

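It did not move under the 14 N and 18 N pushes, so it is seated. I'll back off and check.

Run:
```python
from h import *
r,n,y=rotv(77)
p=get_state()["position"].copy()
move_l(p-.06*n+[0,0,.004],.08,r); rep()
move_l(p-.09*n+[0,0,.15],.15,r); rep()
s=get_state(); T=np.eye(4); T[:3,:3]=R.from_rotvec(s["eef_rot"]).as_matrix(); T[:3,3]=s["position"]
f=grab_frame("wrist");cv2.imwrite("pics/wrist6.png",f["img"][:,:,::-1])
f=grab_frame("side"); crop(f,(290,85,450,225),5,"side6.png")
f=grab_frame("scene"); cv2.imwrite("pics/scene6.png",f["img"][:,:,::-1])
np.save("T6.npy",T)
```

```text
t 14.28 p [0.4328 0.2458 0.0122] F [ 0.1  0.1 -0.3] q [-0.05  0.52 -0.94 -0.04  0.68  1.8 ]
t 15.42 p [0.4253 0.2166 0.1576] F [ 0.5 -0.6 -0.1] q [-0.12  0.19 -0.82  0.48  0.69  1.7 ]
```

View pics/side6.png

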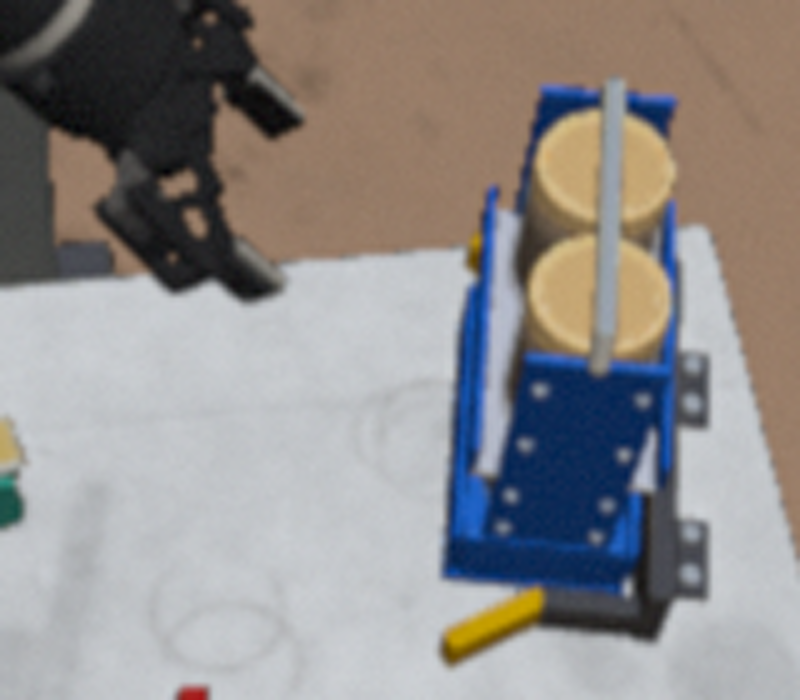

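View pics/wrist6.png

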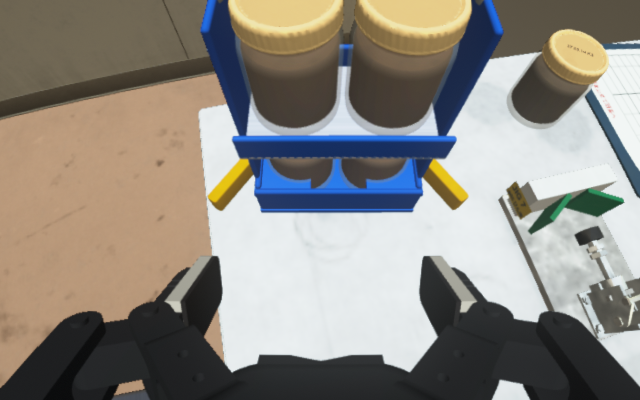

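View pics/scene6.png

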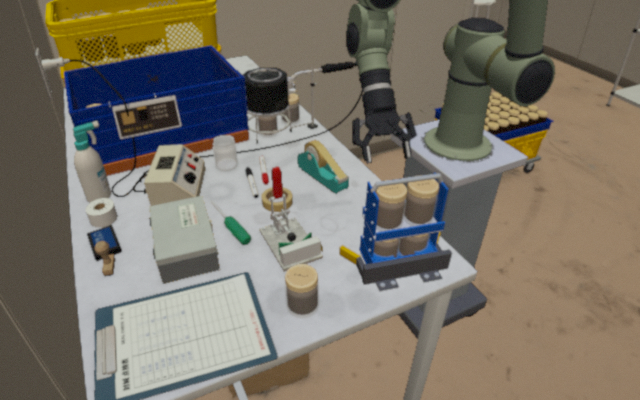

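Run:
```python
from h import *
f=grab_frame("wrist"); f["cam_to_world"]=np.load("T6.npy")@f["T_tool_cam"]; crop(f,(190,120,490,230),2.66,"w6c.png")
a=onplane(f,(262,211.5)); b=onplane(f,(414,211.5)); print(a,b,np.linalg.norm(a-b))
l=onplane(f,(221,210)); r=onplane(f,(457,210)); print("tips bottom",l,r)
rh,n,y=rotv(77); h=np.array([.4718,.3487,0])
print("rear mid in dock est",((a+b)/2-h)@n,((a+b)/2-h)@y,"yaw",np.degrees(np.arctan2((b-a)[0],-(b-a)[1])))
print("tips mid",((l+r)/2-h)@n,((l+r)/2-h)@y,"yaw",np.degrees(np.arctan2((r-l)[0],-(r-l)[1])))
```

```text
[0.38817454 0.31498565 0.        ] [0.53519012 0.28117164 0.        ] 0.15085413021938524
tips bottom [0.34833792 0.32574211 0.        ] [0.5782738  0.27285894 0.        ]
rear mid in dock est -0.05159991396277433 -0.0015289700842374134 yaw 77.04707798207566
tips mid -0.05004413426355773 -0.002836031341655522 yaw 77.04772993101199
```

View pics/w6c.png

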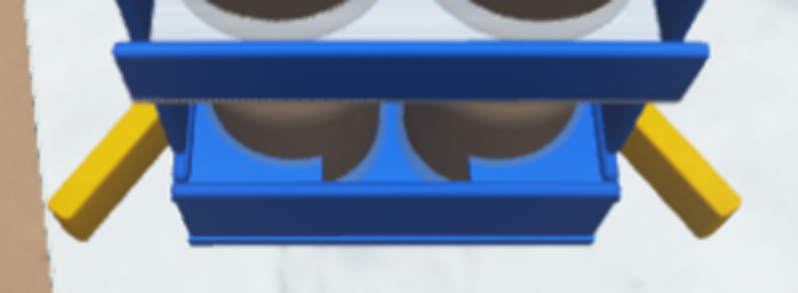

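The rear face is about 2 mm behind the guide tips (3 mm expected at home), centred within about 1.3 mm and square to the mouth. The hand is clear, so I'm handing in.

Run:
```python
from h import *
rep(); sign_off()
```

```text
t 15.62 p [0.4254 0.2166 0.1575] F [-0.4 -0.  -0.1] q [-0.12  0.19 -0.82  0.48  0.69  1.7 ]
the job is handed in; nothing more can be done
```

I pushed the carrier into the dock with the open fingertips low on its rear base, the hand leaned back 40 degrees, turning it about 7° on the way. I then pushed it home, backed the hand off and handed the job in at 15.6 s of the 45 s. The sign-off gives no verdict.

- **Home along the dock:** the carrier did not move under two further firm pushes (about 14 N and 18 N). Its rear face ended about 2 mm behind the guide tips, against 3 mm expected at home.
- **Across and square:** it sits within about 1.5 mm of centre. Its measured yaw matches the dock mouth (both 77.05°).
- **One disagreement:** against my first estimate of the dock's position, the carrier reads about 6.6 mm short of home. The guide tips read about 8 mm off in the same direction, so I took that as an error in the dock estimate.
- **Upright and bystanders:** in the last pictures the carrier looks upright. The loose jar, tape roll and marker look unmoved, and the hand stayed clear of the tally counter. I judged these by eye and did not measure them.
- **Hand clear:** it finished about 90 mm behind the carrier and 0.16 m up, with no contact force.

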